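# Clamp the amplifier board, heatsink end first

### The arm

A 6-joint arm with a two-finger parallel gripper is mounted at the origin on the work surface. World frame = base frame: x ahead of the robot, y to its left, z up, the work surface at z = 0. Lengths are in mm, angles in degrees, forces in N, time in s.
With the tool pointing down it reaches from about 350 to 850 mm from the base axis. Payload 8.1 kg.
Tool frame: the origin (TCP) lies between the finger pads; the fingertips stand 22 mm ahead of it and the grasp point (between the pads) lies 3 mm ahead of it; z points along the fingers, y is the direction in which the jaws open and shut (so a half turn about z gives the same grasp; the last joint's range is limited). The gripper opens to 85 mm and grips with 20 to 120 N. Pads are 22 mm wide; open, the fingers measure 114 mm over their backs; the gripper's body (76 mm by 85 mm) begins 54 mm behind the grasp point. The pads swing forward as they close: fully open they stand 13 mm farther back than shut.
Start: joints at [58.648, 7.471, 85.268, -0, 87.261, -4.893], TCP at [267.317, 537.166, 253.292] pointing down, gripper open.
Joint ranges: [-169.43, 169.43], [-51.17, 129.36], [1.28, 143.12], [-76.62, 256.62], [0, 156.53], [-152.29, 152.29]. Speed limits (degrees/s): [136.94, 136.94, 159.86, 180, 180, 180].

### API

Orientations are given as [roll, pitch, yaw] about the fixed x, y, z axes, in that order (R = Rz(yaw) Ry(pitch) Rx(roll)).
In Python, from bench import r gives the robot as it stands.
- The arm moves only by the tool drive_tool, never from a script. Its argument "moves" is a list of rows, each a list of 2 entries, a list of its own where there are three numbers: the shift along the world's x, y, z in mm, then the turn about the world's z in degrees. A call has exactly 8 rows; each row is the pose to reach, as a shift and turn from the pose commanded when the call began; what a row does not reach only later rows make up. A row lasts 1/12 s, in which the tool goes at most 41.7 mm and 7.16 degrees, less where a joint would pass 70% of its speed; a pose out of reach is approached as far as the arm can. A call with a gripper value outside its range is refused whole. "fingers" is the finger opening in mm, from 0 to 85.4, set as the call begins (left out, the last holds). The fingers move at their own pace and stop on an object; "squeeze" is the grip in N (left out, the last holds). Time passes only in rows, so rows that repeat a pose let the fingers close, or fill a call up. It gives the time, the measured TCP pose, the force and the opening at its end, in the units of the state.
- r.sense(): the state, without advancing time (a new reading comes with each control period).
- r.snapshot(name): name is "scene" or "side" or "wrist"; returns a dict with "pixels" (400x640x3 uint8, red, green, blue), "camera_matrix" (3x3 intrinsics, pixels), "xyz" and "orientation" of the camera in the world. Camera axes: x right, y down, z forward; pixel columns grow to the right and rows downward; lengths in mm; the calibration is good to about 2 mm. A picture is of the moment at which its call begins. There is no depth.
- r.hand_in(): hands the job in, once; it reports no verdict.
The state is a dict: "time": time; "joint_pos": joint angles; "qd": joint speeds; "joint_efforts": joint torques, N m; "tool_pos": TCP position; "tcp_rot": TCP orientation; "ft_force": force on the tool from outside, world axes, zero at the start; "wrist_torque": the same for the moment, N m; "finger_gap": finger opening in mm.
Only numpy, scipy, OpenCV 4.12 (cv2) and the standard library are available. Lean on these libraries where they do the work, as an engineer would, in place of code of your own. Each camera call takes 0.05 s, during which the arm holds its last target.

### The job

Clamp the green circuit board in its holder by pressing the raised pads of the two seesaw catches down past their centre until they snap onto the board's ends. Do the catch at the end where the silver finned heatsink sits first, then the one at the other end. Do not bump the heatsink, and leave both catches closed.

Things in the scene. Friction and masses are not known exactly. Their poses are not given: they have to be found in the camera images.
- left_pad (a point): Top centre of the black 34 x 30 mm pad on the inner end of the left catch (the holder's +y end). Its x axis stays level, along the pin; y runs outward along the lever, the pin 40 mm away; z is the pad's normal. Open (start): 65 mm above the desk, tilted 16 deg. Closed: 43 mm, tilted 16 deg the other way. Past 54 mm a spring snaps it over and holds it. Pressing it takes 3.5 N at first, less nearer the centre.
- right_pad (a point): Top centre of the black 34 x 30 mm pad on the inner end of the right catch (the holder's -y end). Its x axis stays level, along the pin; y runs outward along the lever, the pin 40 mm away; z is the pad's normal. Open (start): 65 mm above the desk, tilted 16 deg. Closed: 43 mm, tilted 16 deg the other way. Past 54 mm a spring snaps it over and holds it. Pressing it takes 3.5 N at first, less nearer the centre.
- heatsink: Silver heatsink with five upright fins, 60 x 30 mm, 26 mm high, fixed on the board near one of its ends (a small blue trimmer knob is near the other). Origin: centre of its underside, 24 mm above the desk; its x axis (long side) is parallel to the pins. About 60 mm from the open pad at its own end, 130 mm from the other; some 25 mm is clear between it and the nearer pad's edge.
- holder: Grey base plate, 190 mm (x) x 350 mm (y), 10 mm thick, fixed to the desk, with a green circuit board 110 x 170 mm on it, top 24 mm above the desk. At each end (+y, -y) a steel seesaw lever 90 mm long, 18 mm wide rocks on a level pin 45 mm up between two cheeks 54 mm high. Both levers are alike. Nothing on it stands above 54 mm but the open pads. Origin: centre of its underside.

How it is judged:
By the outcome, as a careful person would: the job done as asked, in the order asked, and still so for the second after the job is handed in, with the robot touching nothing.
It also fails if it takes over 35 s, if anything falls off the work surface, if the arm or the gripper's body presses on something with over 40 N, if the wrist force passes 120 N, or if a joint passes its speed limit or range.

## Working session

There is one attempt and no reset: what is moved stays moved. The work goes in short steps, Python scripts to look and compute and a tool call to move; the robot and the scene stay as the last step left them, time stands still between calls to the robot, and variables do not carry over. Pictures are saved under pics/ and viewed, and the job is handed in when it is done.

Besides the shell and the picture viewer there is one more tool, called after ">>>" as name(argument=value, ...) on one line, values as JSON. drive_tool: Moves the arm, as the interface text tells. Its arguments: {"type":"object","properties":{"moves":{"type":"array","items":{"type":"array"}},"fingers":{"type":"number"},"squeeze":{"type":"number"}},"required":["moves"]}

```bash
ls; mkdir -p pics
cat > h.py <<'E'
from bench import r
import cv2,numpy as np
def snap(n,f):
    s=r.snapshot(n); cv2.imwrite('pics/'+f,s['pixels'][:,:,::-1]); 
    np.savez('pics/'+f+'.npz',**{k:np.array(v) for k,v in s.items()}); return s
E
python3 - <<'E'
from h import *
for n in ['scene','side','wrist']:
    s=snap(n,n+'0.png'); print(n,s['xyz'],s['orientation'],s['camera_matrix'])
print(r.sense())
E
```

```text
pics
scene [1002.42655568   31.34256187  554.5101899 ] [-140.46155811   -0.67674696   90.8686339 ] [[364.72461999   0.         323.43415535]
 [  0.         364.72461999 208.39619899]
 [  0.           0.           1.        ]]
side [540.02892853 517.22770572 572.83218647] [-135.51324635   -0.46477721 -176.79068363] [[410.24783366   0.         323.08587318]
 [  0.         410.24783366 195.22414325]
 [  0.           0.           1.        ]]
wrist [191.94405761 574.57092335 373.3144713 ] [1.60863942e+02 1.03669686e-01 6.35253322e+01] [[359.88982629   0.         323.22222616]
 [  0.         359.88982629 207.53044864]
 [  0.           0.           1.        ]]
{'time': 0.15, 'joint_pos': array([ 5.86451932e+01,  7.50555702e+00,  8.53147351e+01, -4.28578420e-04,
        8.72632916e+01, -4.89232448e+00]), 'qd': array([ 0.1140376 , -0.13924029, -0.30240002, -0.06183174, -0.06065676,
        0.02022283]), 'joint_efforts': array([ 1.93851197e-04, -5.70072734e+01, -5.01151693e+01, -1.90357387e-04,
        9.76204290e-03, -5.71046246e-05]), 'tool_pos': array([267.13414606, 536.80621015, 252.4833786 ]), 'tcp_rot': array([-1.79916684e+02, -6.70180407e-03,  1.53537534e+02]), 'ft_force': array([0.63894987, 0.40528532, 0.06508295]), 'wrist_torque': array([ 0.0356114 ,  0.01534775, -0.0098749 ]), 'finger_gap': 85.3787899334891}
```

View pics/scene0.png

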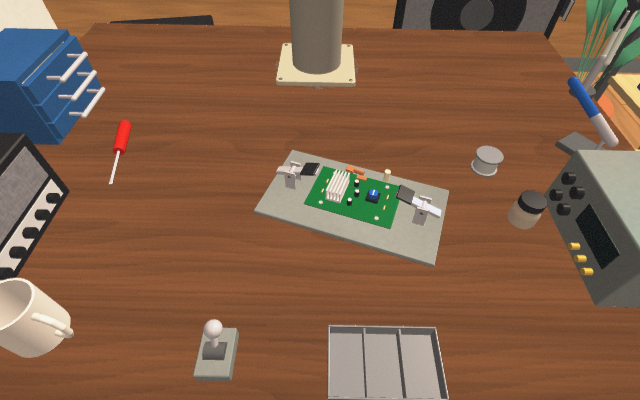

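View pics/side0.png

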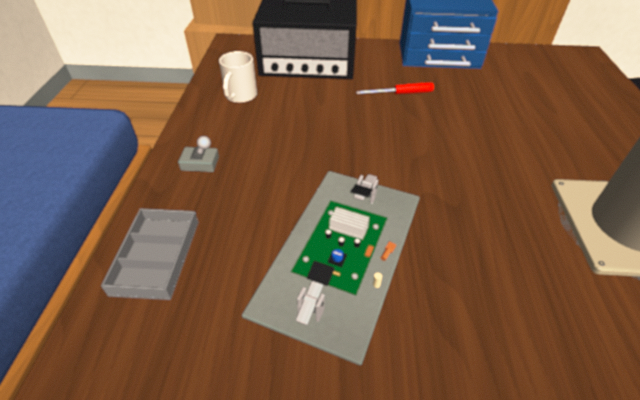

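The heatsink is at the end that is on the left in the scene view (about 338,185), so in world terms that is the −y end. Its pad is at about (310,169). The other pad is at about (405,193), next to the blue knob. Next I'll measure the pads and the heatsink.

```bash
cat >> h.py <<'E'
from scipy.spatial.transform import Rotation as Ro
def ray(s,uv):
    K=np.array(s['camera_matrix']); R=Ro.from_euler('xyz',np.array(s['orientation']),degrees=True).as_matrix()
    d=R@np.linalg.inv(K)@np.array([uv[0],uv[1],1.]); return np.array(s['xyz']),d/np.linalg.norm(d)
def onz(s,uv,z):
    o,d=ray(s,uv); return o+d*(z-o[2])/d[2]
def tri(a,b):
    (o1,d1),(o2,d2)=a,b
    A=np.stack([d1,-d2],1); t=np.linalg.lstsq(A,o2-o1,rcond=None)[0]
    p,q=o1+t[0]*d1,o2+t[1]*d2; return (p+q)/2,np.linalg.norm(p-q)
def blobs(mask,amin=40):
    n,l,st,c=cv2.connectedComponentsWithStats(mask.astype(np.uint8)); 
    return [(st[i,4],c[i],st[i,:4]) for i in range(1,n) if st[i,4]>amin]
E
python3 - <<'E'
from h import *
S={n:dict(np.load(f'pics/{n}0.png.npz')) for n in ['scene','side']}
roi={'scene':(240,140,460,270),'side':(240,165,425,365)}
for n,s in S.items():
    p=s['pixels'].astype(int); x0,y0,x1,y1=roi[n]; m=np.zeros(p.shape[:2],bool); m[y0:y1,x0:x1]=1
    R,G,B=p[...,0],p[...,1],p[...,2]
    print(n,'dark')
    for b in blobs(m&(p.max(2)<60)&(p.max(2)-p.min(2)<25)): print(b, onz(s,b[1],65).round(1))
    print('green')
    for b in blobs(m&(G>R+40)&(G>B+30),300): print(b, onz(s,b[1],24).round(1))
    c=p[y0:y1,x0:x1].astype(np.uint8)[:,:,::-1]
    cv2.imwrite(f'pics/{n}_z.png',cv2.resize(c,None,fx=3,fy=3 if n=='scene' else 3,interpolation=cv2.INTER_CUBIC)[:600,:800])
E
```

```text
scene dark
(np.int32(149), array([308.57718121, 168.60402685]), array([300, 163,  18,  12], dtype=int32)) [500.4   1.1  65. ]
(np.int32(54), array([371.98148148, 198.94444444]), array([365, 193,  15,  10], dtype=int32)) [574.3 117.2  65. ]
green
(np.int32(2645), array([356.55009452, 198.99092628]), array([304, 166,  95,  62], dtype=int32)) [539.3  94.5  24. ]
side dark
(np.int32(121), array([361.27272727, 190.30578512]), array([352, 185,  19,  11], dtype=int32)) [497.5   2.6  65. ]
(np.int32(54), array([336.48148148, 261.22222222]), array([329, 255,  17,  11], dtype=int32)) [536.  156.1  65. ]
(np.int32(374), array([320.36096257, 272.44919786]), array([308, 262,  26,  23], dtype=int32)) [559.  177.5  65. ]
green
(np.int32(3220), array([339.95900621, 249.88447205]), array([292, 201,  95,  94], dtype=int32)) [530.7 103.8  24. ]
```

View pics/scene_z.png

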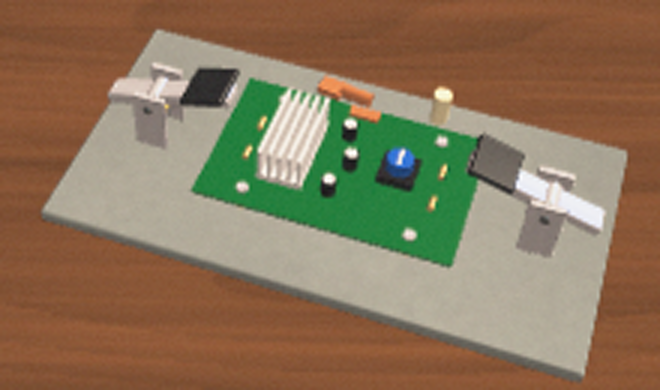

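View pics/side_z.png

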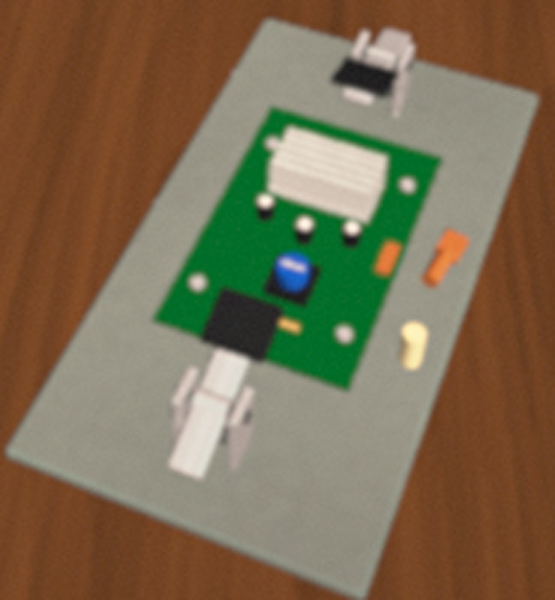

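Run:
```python
from h import *
S={n:dict(np.load(f'pics/{n}0.png.npz')) for n in ['scene','side']}
o={'scene':(240,140),'side':(240,165)}
def f(n,u,z): return onz(S[n],(o[n][0]+(u[0]-1)/3,o[n][1]+(u[1]-1)/3),z).round(1)
for n,c in {'scene':[(157,30),(627,152),(583,371),(43,213)],'side':[(267,19),(540,97),(364,596),(8,453)]}.items():
    q=[f(n,u,10) for u in c]; print(n,q,np.mean(q,0),[np.linalg.norm(q[i]-q[i-1]).round(1) for i in range(4)])
    e=(q[1]-q[0]); print(np.degrees(np.arctan2(e[1],e[0])))
print('pads')
for k,a,b in [('near',(210,88),(365,77)),('far',(498,161),(242,324)),
   ]:
    ra=ray(S['scene'],(240+(a[0]-1)/3,140+(a[1]-1)/3)); rb=ray(S['side'],(240+(b[0]-1)/3,165+(b[1]-1)/3))
    print(k,f('scene',a,65),f('side',b,65),tri(ra,rb))
print('heatsink top (z50)', [f('scene',u,50) for u in [(285,90),(328,97),(303,172),(260,164)]],[f('side',u,50) for u in [(287,128),(388,156),(378,190),(272,165)]])
# lever outer end / hinge
print('lever ends z~34', f('scene',(112,92),34),f('scene',(600,217),34),f('side',(395,35),34),f('side',(187,470),34))
```

```text
scene [array([384.9, -41.7,  10. ]), array([499. , 284.4,  10. ]), array([671.3, 224. ,  10. ]), array([ 561.9, -102.3,   10. ])] [529.275  91.1    10.   ] [np.float64(187.1), np.float64(345.5), np.float64(182.6), np.float64(344.2)]
70.71543236148483
side [array([ 558.9, -105. ,   10. ]), array([381.1, -42.1,  10. ]), array([496.4, 284.5,  10. ]), array([672.4, 223.8,  10. ])] [527.2  90.3  10. ] [np.float64(347.8), np.float64(188.6), np.float64(346.4), np.float64(186.2)]
160.51783592977432
pads
near [501.4   3.2  65. ] [497.4   2.6  65. ] (array([498.07545624,   2.36983046,  63.25595751]), np.float64(2.5863093007179008))
far [559.3 179.1  65. ] [559.  177.8  65. ] (array([559.27368506, 178.69759225,  65.58611096]), np.float64(1.0204578070307275))
heatsink top (z50) [array([486.6,  51.6,  50. ]), array([492.3,  79.6,  50. ]), array([557.9,  62.3,  50. ]), array([552. ,  35.8,  50. ])] [array([541.7,  32.3,  50. ]), array([483.7,  50.3,  50. ]), array([489.8,  75.8,  50. ]), array([549.1,  61.2,  50. ])]
lever ends z~34 [475.3 -64.4  34. ] [576.  245.5  34. ] [475.2 -68.5  34. ] [581.1 239.9  34. ]
```

>>> drive_tool(moves=[[[15, -34, -8], 1], [[30, -68, -15], 2], [[45, -102, -22], 3], [[60, -136, -30], 4], [[75, -170, -38], 5], [[90, -204, -45], 6], [[105, -238, -52], 7], [[120, -270, -60], 7]], fingers=0, squeeze=20)

```text
time: 0.82
tool_pos: [387.6, 265.3, 193.0]
tcp_rot: [180.0, 0.0, 160.6]
ft_force: [0.6, 0.4, -0.3]
finger_gap: -0.0
```

>>> drive_tool(moves=[[[16, -37, -5], 0], [[32, -74, -10], 0], [[48, -111, -15], 0], [[64, -148, -20], 0], [[80, -185, -30], 0], [[96, -222, -40], 0], [[112, -261, -50], 0], [[112, -261, -60], 0]])

```text
time: 1.48
tool_pos: [501.4, 0.1, 133.3]
tcp_rot: [-179.9, 0.2, 160.3]
ft_force: [-0.3, 0.1, 0.7]
finger_gap: -0.1
```

Run:
```python
from h import *
for n in ['scene','side','wrist']:
    s=snap(n,n+'1.png')
q=r.sense(); print(q['time'],q['tool_pos'],q['ft_force'])
a=cv2.imread('pics/scene1.png')[110:250,240:440]; b=cv2.imread('pics/side1.png')[110:250,260:460]
cv2.imwrite('pics/c1.png',np.hstack([cv2.resize(a,None,fx=2,fy=2),cv2.resize(b,None,fx=2,fy=2)]))
```

```text
1.6333 [498.24137869   5.84672273 132.098829  ] [ 0.48018969  0.93190896 -0.81097712]
```

View pics/c1.png

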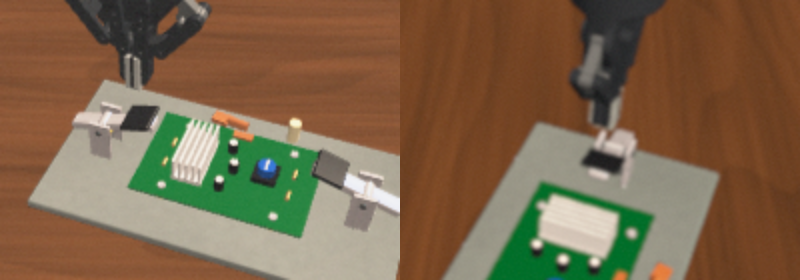

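View pics/wrist1.png

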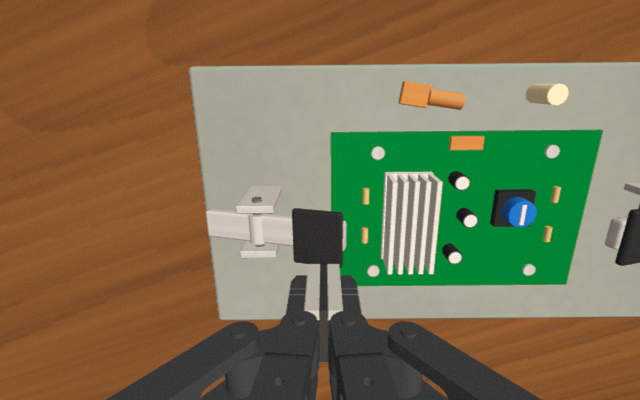

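Run:
```python
from h import *
s=dict(np.load('pics/wrist1.png.npz')); print(s['xyz'],s['orientation'])
p=s['pixels'].astype(int); m=np.zeros(p.shape[:2],bool); m[200:264,288:350]=1
for b in blobs(m&(p.max(2)<70)): print(b, onz(s,b[1],65))
for u in [(294,209),(342,212),(342,264),(293,260)]: print(onz(s,u,65).round(1))
s2=r.snapshot('wrist'); print(r.sense()['tool_pos'])
for u in [(387,174),(437,174),(436,274),(386,274)]: print(onz(s,u,50).round(1))
```

```text
[419.40832112  32.92617605 252.39549958] [1.61081352e+02 5.85045745e-02 7.03142269e+01]
(np.int32(2554), array([317.04346124, 236.17971809]), array([292, 209,  51,  55], dtype=int32)) [494.77774831   2.04437125  65.        ]
[475.2  -4.3  65. ]
[485.8  20.   65. ]
[516.2   9.7  65. ]
[504.2 -16.2  65. ]
[498.63711554   6.64684803 132.9037111 ]
[477.8  50.8  50. ]
[487.5  77.9  50. ]
[550.7  61.7  50. ]
[540.   31.9  50. ]
```

>>> drive_tool(moves=[[[-1, -2, -8], 0], [[-1, -2, -16], 0], [[-1, -2, -24], 0], [[-1, -2, -32], 0], [[-1, -2, -37], 0], [[-1, -2, -41], 0], [[-1, -2, -44], 0], [[-1, -2, -47], 0]])

```text
time: 2.35
tool_pos: [498.6, 4.4, 86.3]
tcp_rot: [180.0, 0.0, 160.5]
ft_force: [-0.6, 1.6, 3.5]
finger_gap: 0.2
```

>>> drive_tool(moves=[[[0, 0, -2], 0], [[0, 0, -4], 0], [[0, 0, -6], 0], [[0, 0, -8], 0], [[0, 0, -10], 0], [[0, 0, -12], 0], [[0, 0, -14], 0], [[0, 0, -16], 0]])

```text
time: 3.02
tool_pos: [498.1, 4.1, 69.9]
tcp_rot: [-180.0, -0.0, 160.5]
ft_force: [0.9, 0.5, -0.9]
finger_gap: -0.3
```

>>> drive_tool(moves=[[[0, 0, 5], 0], [[0, 0, 15], 0], [[0, 0, 30], 0], [[0, 0, 45], 0], [[0, 0, 60], 0], [[0, 0, 75], 0], [[0, 0, 80], 0], [[0, 0, 80], 0]])

```text
time: 3.68
tool_pos: [499.9, 4.0, 153.0]
tcp_rot: [179.9, 0.3, 160.5]
ft_force: [0.2, -0.2, 0.5]
finger_gap: -0.0
```

Run:
```python
from h import *
for n in ['scene','side','wrist']:
    s=snap(n,n+'2.png')
q=r.sense(); print(q['time'],q['tool_pos'],q['ft_force'])
a=cv2.imread('pics/scene2.png')[120:260,240:440]; b=cv2.imread('pics/side2.png')[160:300,270:470]
cv2.imwrite('pics/c2.png',np.hstack([cv2.resize(a,None,fx=2,fy=2),cv2.resize(b,None,fx=2,fy=2)]))
```

```text
3.8333 [497.85318913   4.21174008 149.59312385] [ 0.35223126 -0.85848645 -0.61220843]
```

View pics/c2.png

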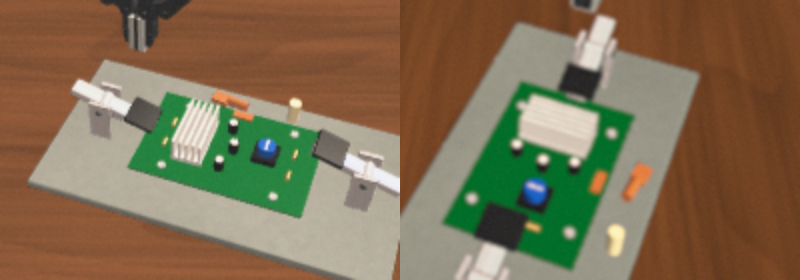

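View pics/wrist2.png

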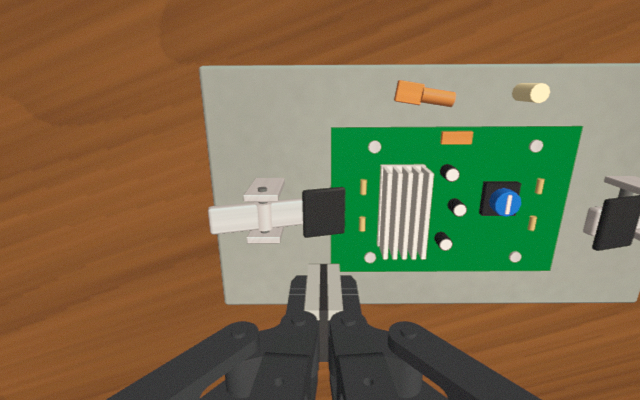

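The heatsink-end catch has snapped closed: its pad is down at (323,212) in the wrist view, and the lever now tilts the other way. Next is the other end, crossing high above the heatsink.

>>> drive_tool(moves=[[[9, 25, 0], 0], [[18, 50, 0], 0], [[27, 75, 0], 0], [[36, 100, 0], 0], [[44, 125, 0], 0], [[52, 150, 0], 0], [[60, 172, 0], 0], [[60, 172, 0], 0]])

```text
time: 4.5
tool_pos: [558.2, 179.7, 148.9]
tcp_rot: [180.0, -0.1, 160.7]
ft_force: [-0.1, 0.4, -0.2]
finger_gap: 0.0
```

Run:
```python
from h import *
s=snap('wrist','wrist3.png'); s=snap('wrist','wrist3.png')
q=r.sense(); print(q['time'],q['tool_pos'],q['ft_force'])
p=s['pixels'].astype(int); m=np.zeros(p.shape[:2],bool); m[150:300,230:420]=1
for b in blobs(m&(p.max(2)<70)): print(b, onz(s,b[1],65))
```

```text
4.6 [557.49399286 176.53964013 148.74293986] [ 0.20634326 -0.6404696  -0.9147823 ]
(np.int32(406), array([248.7635468 , 197.25123153]), array([230, 185,  29,  34], dtype=int32)) [524.46020473 142.39774363  65.        ]
(np.int32(2290), array([322.39213974, 226.04585153]), array([300, 200,  46,  55], dtype=int32)) [556.42135391 177.7095027   65.        ]
(np.int32(230), array([323.1826087 , 282.44347826]), array([320, 264,   7,  36], dtype=int32)) [593.76222388 165.1281622   65.        ]
(np.int32(156), array([298.61538462, 281.89102564]), array([291, 276,  15,  12], dtype=int32)) [588.11505509 150.22800489  65.        ]
(np.int32(157), array([347.72611465, 281.78980892]), array([341, 276,  15,  12], dtype=int32)) [598.56202596 180.30479342  65.        ]
(np.int32(71), array([297.18309859, 291.11267606]), array([290, 289,  15,   5], dtype=int32)) [594.24318448 146.92308591  65.        ]
(np.int32(73), array([349., 291.]), array([342, 289,  15,   5], dtype=int32)) [605.36568337 178.96401194  65.        ]
(np.int32(76), array([296.30263158, 296.98684211]), array([289, 295,  16,   5], dtype=int32)) [598.21553326 144.80435956  65.        ]
(np.int32(73), array([349.83561644, 297.05479452]), array([343, 295,  15,   5], dtype=int32)) [609.9095602  178.06733917  65.        ]
```

View pics/wrist3.png

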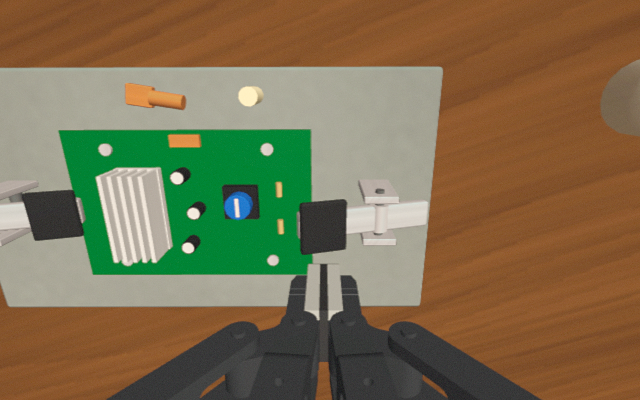

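The wrist view shows the open pad at (323,226), which works out to about (557,178). The tool is lined up over it, so I'll lower it.

>>> drive_tool(moves=[[[0, 0, -12], 0], [[0, 0, -25], 0], [[0, 0, -38], 0], [[0, 0, -47], 0], [[0, 0, -53], 0], [[0, 0, -57], 0], [[0, 0, -61], 0], [[0, 0, -64], 0]])

```text
time: 5.27
tool_pos: [558.6, 176.0, 86.4]
tcp_rot: [180.0, 0.0, 160.5]
ft_force: [-1.0, -0.9, 2.8]
finger_gap: -0.1
```

>>> drive_tool(moves=[[[0, 0, -2], 0], [[0, 0, -4], 0], [[0, 0, -6], 0], [[0, 0, -8], 0], [[0, 0, -10], 0], [[0, 0, -12], 0], [[0, 0, -14], 0], [[0, 0, -16], 0]])

```text
time: 5.93
tool_pos: [558.1, 176.3, 69.9]
tcp_rot: [-180.0, -0.0, 160.5]
ft_force: [0.1, -0.5, 0.0]
finger_gap: 0.2
```

>>> drive_tool(moves=[[[0, 0, 5], 0], [[0, 0, 15], 0], [[0, 0, 30], 0], [[0, 0, 50], 0], [[0, 0, 70], 0], [[0, 0, 90], 0], [[0, 0, 100], 0], [[0, 0, 100], 0]])

```text
time: 6.6
tool_pos: [560.5, 176.7, 174.6]
tcp_rot: [179.8, 0.3, 160.5]
ft_force: [-0.4, 0.1, 0.4]
finger_gap: 0.5
```

Run:
```python
from h import *
for n in ['scene','side','wrist']:
    s=snap(n,n+'4.png')
q=r.sense(); print(q['time'],q['tool_pos'],q['ft_force'])
a=cv2.imread('pics/scene4.png')[130:270,250:450]; b=cv2.imread('pics/side4.png')[170:330,260:460]
cv2.imwrite('pics/c4.png',np.hstack([cv2.resize(a,(400,280)),cv2.resize(b,(350,280))]))
```

```text
6.75 [557.82240809 176.05405837 169.35926025] [-0.40004316  0.7438892   0.01276114]
```

View pics/c4.png

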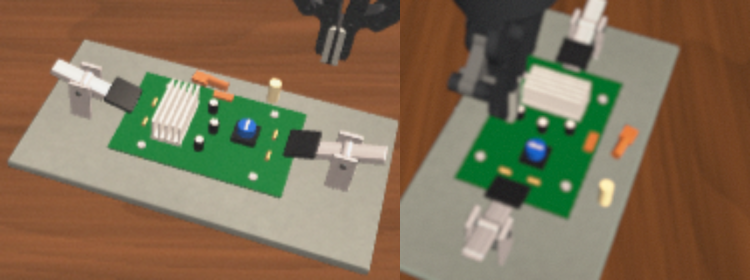

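View pics/wrist4.png

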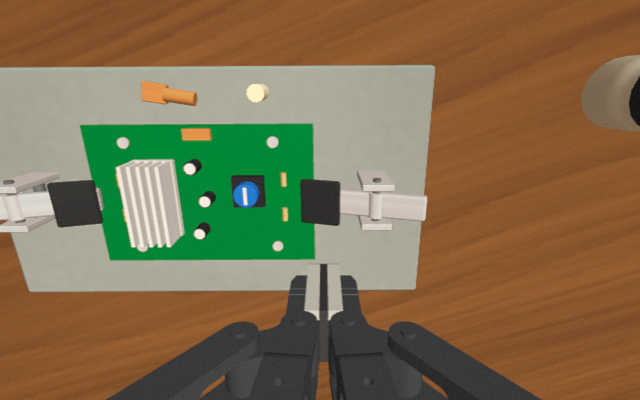

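Run:
```python
from h import *
S={n:dict(np.load(f'pics/{n}4.png.npz')) for n in ['scene','side']}
for a,b in [((312,177.5),(360,200.3)),((401,202.5),(321.7,279.7))]:
    c=[]
    for n,u in (('scene',a),('side',b)):
        p=S[n]['pixels'].astype(int); m=np.zeros(p.shape[:2],bool); x,y=map(int,u); m[y-14:y+14,x-18:x+18]=1
        mx=max(blobs(m&(p.max(2)<75)&(p.max(2)-p.min(2)<20),20),key=lambda t:t[0]); print(mx); c.append(ray(S[n],mx[1]))
    print(tri(*c))
```

```text
Traceback (most recent call last):
ValueError: max() iterable argument is empty
```

Run:
```python
from h import *
S={n:dict(np.load(f'pics/{n}4.png.npz')) for n in ['scene','side']}
for a,b in [((312,177.5),(360,200.3)),((401,202.5),(321.7,279.7))]:
    c=[]
    for n,u in (('scene',a),('side',b)):
        p=S[n]['pixels'].astype(int); m=np.zeros(p.shape[:2],bool); x,y=map(int,u); m[y-14:y+14,x-16:x+16]=1
        mx=max(blobs(m&(p.max(2)<100)&(p.max(2)-p.min(2)<20),20),key=lambda t:t[0]); print(mx); c.append(ray(S[n],mx[1]))
    print(tri(*c))
```

```text
(np.int32(183), array([310.6010929 , 177.00546448]), array([302, 169,  19,  17], dtype=int32))
(np.int32(258), array([359.48837209, 200.29457364]), array([349, 192,  22,  18], dtype=int32))
(array([499.11637156,   4.44371693,  41.22644623]), np.float64(0.448816259832354))
(np.int32(216), array([400.85185185, 201.62962963]), array([392, 195,  19,  15], dtype=int32))
(np.int32(277), array([321.00722022, 279.53068592]), array([308, 271,  26,  18], dtype=int32))
(array([558.34579959, 174.46534958,  41.19885651]), np.float64(0.7760083760731478))
```

Both pads now measure about 41 mm high, against 43 mm for closed, and the tool is well clear of them. I'll hand the job in.

Run:
```python
from h import *
print(r.hand_in())
```

```text
the job is handed in; nothing more can be done
None
```

Both catches are closed on the board. I pressed the one at the heatsink end first, then the one at the other end, using the closed fingertips on each pad, and handed the job in after about 7 s.

- **Catches:** after each press both levers tilted the other way. In the final pictures the pad tops measure about 41 mm high, close to the stated 43 mm for closed; the centroid of a dark pad blob can easily be off by that much.
- **Forces:** the force readings taken during each press were about 3 N, and the force was back to zero at the bottom, as expected once the springs snapped over.
- **Heatsink:** I crossed over it with the fingertips about 128 mm up. I saw no contact force then, and it looks undisturbed in the last pictures.
- **At hand-in:** the tool was about 100 mm above the pads and touching nothing.

The wrist camera put the heatsink-end pad about 3 mm from where the other two cameras did, so I aimed between them. No check failed.

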